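# Put the square hair-oil jar back in its caddy bay and screw its cap home

### The job

The square jar was left standing about the step with its screw cap slack. Lift it by its body, not by the slack cap, keep it upright, and lower it flat into the empty square bay of the caddy and let go of it; then, with the bay keeping the jar from turning, take it by the cap and screw the cap clockwise until it is fully home. Leave the other bath things where they are.

Things in the scene. Friction and masses are not known exactly. Their poses are not given: they have to be found in the camera images.
- jar: Loose square jar, white plastic with blank pale label panels: body 62 x 62 mm, 80 mm high (edges rounded 7 mm), screw cap on top, 104 mm high in all with the cap home, up to 108 mm with it slack; 0.25 to 0.5 kg. Origin: centre of its underside; z up along the jar; x and y square to its sides. A small moulded pip (8 mm) stands on the top face at the +x +y corner. It starts upright on the step.
- cap: The jar's round grey fluted screw cap, 52 mm diameter, 20 mm high; captive, it never comes off. Origin: centre of its lower edge, on the jar's axis, 84 mm above the jar's underside when home and 1.5 mm higher per radian unscrewed; z up. A pointer ridge on its top (2.5 mm high) runs from the middle to the rim along the cap's +x +y; it points at the jar's pip when the cap is fully home.
- cap_turn (a joint): Turn of the cap on the jar, rad: 0 = fully home (hard stop), grows anticlockwise seen from above as it is unscrewed, up to 2.8. Starts between 1.7 and 2.5. Turning takes about 0.08 N m either way, and it stays where it is left. On the open step the jar is apt to turn along with the cap; in the bay it turns up to about 0.2 rad until the walls stop it.
- cap_top (a point): Centre of the cap's top face, 20 mm above the cap's lower edge.
- caddy: Grey plastic caddy screwed to the step: 78 mm (its x) by 232 mm (its y), walls 30 mm high and 4 mm thick, floor 4 mm thick. Origin: centre of its underside. At its -y end is an empty square bay, 70 x 70 mm inside; the rest is a long tray, 150 x 70 mm inside, with a tin and a pumice stone in it.
- bay (a point): Centre of the floor of the caddy's empty square bay (77 mm from the caddy's origin towards its -y, 4 mm above the step); axes as the caddy's. The jar stands in it with 4 mm of play on each side, square to the walls (any quarter turn).
- lota: Bystander: round aluminium lota, 108 mm diameter at the belly, 102 mm high; origin centre of underside.
- mug: Bystander: blue plastic mug, 86 mm diameter, 95 mm high, handle towards its +y reaching about 75 mm from its axis; origin centre of underside.
- soap_dish: Bystander: yellow soap dish with clip lid shut, 80 x 114 x 42 mm; origin centre of underside.
- scraper: Bystander: flat steel heel scraper, 40 x 147 x 9 mm, lying along its y; origin under it near its middle.
- bottle: Bystander: tall round green bottle, 64 mm diameter, 190 mm high; origin centre of underside.
- brush: Bystander: wooden scrubbing brush, 55 x 135 x 33 mm, lying bristles down; origin centre of underside.
- tin: Bystander: small round tin, 48 mm diameter, 62 mm high, standing at the far end of the caddy's tray; origin centre of underside.
- pumice: Bystander: pumice stone, 46 x 78 x 28 mm, lying in the caddy's tray next to the bay; origin centre of underside.
Mind the look-alikes: they are no part of the job. Of the things that look like the caddy, the largest one is meant.

How it is judged:
On the way, in this order (a step that is already met when the one before it is completed fails the run):
1. the jar stands upright on the floor of the caddy's square bay, let go of (x of jar in the frame of bay between -0.008 and 0.008 m and y of jar in the frame of bay between -0.008 and 0.008 m and z of jar in the frame of bay below 0.005 m and angle between jar's own z axis and vertical below 0.06 rad and contact force between the fingers and jar below 0.1 N), for 0.2 s.
2. the cap is screwed fully home with the jar in the bay (x of jar in the frame of bay between -0.008 and 0.008 m and y of jar in the frame of bay between -0.008 and 0.008 m and z of jar in the frame of bay below 0.005 m and angle between jar's own z axis and vertical below 0.06 rad and value of joint cap_turn below 0.15 rad), for 0.2 s.
At the end, for the whole second after the job is handed in: The jar stands released and at rest in the caddy's square bay (within 8 mm of its centre each way, its underside within 5 mm of the bay's floor, upright within 0.06 rad), with the cap within 0.15 rad of fully home (all of step 2 and linear speed of jar below 0.02 m/s and contact force between the fingers and jar below 0.1 N); the robot touches nothing.
It fails at once if the jar is lifted by its cap (contact force between the fingers and cap above 3 N and height (world z) of jar above 0.02 m).
It fails at once if the jar is tipped by more than 0.5 rad (angle between jar's own z axis and vertical above 0.5 rad).
It fails at once if the jar is dropped: let go of with its underside more than 40 mm above the step (contact force between anything else and jar below 0.05 N and height (world z) of jar above 0.04 m).
It fails at once if another bath thing (lota, mug, soap dish, scraper, bottle, brush, tin or pumice stone) is moved by more than 30 mm (distance of any of lota, mug, soap_dish, scraper, bottle, brush, tin, pumice from where it was at the start of the episode above 0.03 m).
It also fails if it takes over 58 s, if anything falls off the work surface, if the arm or the gripper's body presses on something with over 40 N, if the wrist force passes 120 N, or if a joint passes its speed limit or range.

### The arm

A 6-joint arm with a two-finger parallel gripper is mounted at the origin on the work surface. World frame = base frame: x ahead of the robot, y to its left, z up, the work surface at z = 0. Lengths are in m, angles in rad, forces in N, time in s.
With the tool pointing down it reaches from about 0.4 to 0.825 m from the base axis. Payload 7 kg.
Tool frame: the origin (TCP) lies at the very end of the fingers, on their centre line; the grasp point (between the pads) lies 19 mm behind it; z points along the fingers, x is the direction in which the jaws open and shut, and the axes are right-handed (so a half turn about z gives the same grasp; the last joint's range is limited). The gripper opens to 88 mm and grips with 3 to 60 N. Pads are 19 mm wide; open, the fingers measure 130 mm over their backs; the gripper's body (78 mm by 193 mm) begins 47 mm behind the grasp point.
Start: joints at [1.621, 0.359, 0.012, 0, -1.224, -0.288], TCP at [0.159, 0.656, 0.227] pointing down, gripper open.
Joint ranges: [-3.07, 3.07], [-1.43, 2.12], [-1.02, 1.25], [-3.03, 1.67], [-3.05, -0], [-3.03, 3.03]. Speed limits (rad/s): [2.39, 2.39, 3.01, 3.14, 3.14, 3.14].

### API

Orientations are given as [roll, pitch, yaw] about the fixed x, y, z axes, in that order (R = Rz(yaw) Ry(pitch) Rx(roll)).
In Python, from station import telemetry, grab_frame, arm, regions_of, pinpoint gives the robot as it stands. The module is installed in compiled form; this text tells all that it offers.
- The arm moves only by the shell command python3 -m inch 'ROWS' [FORCE]. ROWS is text: rows parted by semicolons, each of 7 numbers parted by spaces: the opening, from 0 (shut) to 1 (fully open), then the shift along the world's x, y, z in cm, then the turn, a rotation vector about the world's x, y, z in degrees. A call has 1 to 12 rows; each row is the pose to reach, as a shift and turn from the pose measured when the call began; what a row does not reach only later rows make up. A row lasts 1/8 s, in which the tool goes at most 62.5 mm and 10.7 degrees, less where a joint would pass 70% of its speed; a pose out of reach is approached as far as the arm can. A call with a gripper value outside its range is refused whole. The fingers move at their own pace and stop on an object; FORCE is the grip in N (left out, the last holds). Time passes only in rows, so rows that repeat a pose let the fingers close. It gives the time, the measured TCP pose, the force and the opening at its end, in the units of the state.
- telemetry.get_state(): the state, without advancing time (a new reading comes with each control period).
- grab_frame(name): name is "scene" or "side" or "wrist"; returns a dict with "pixels" (384x512x3 uint8, red, green, blue), "fx", "fy", "cx", "cy" (pixels), "R" (3x3) and "t" (3): a world point X has camera coordinates R X + t. Camera axes: x right, y down, z forward; pixel columns grow to the right and rows downward; lengths in m; the calibration is good to about 2 mm. A picture is of the moment at which its call begins. There is no depth.
- arm.job_done(): hands the job in, once; it reports no verdict.
Trained networks look in the newest picture that a camera, given by its name, has taken for a name from the list of things; names that differ only in an ending like _2 or _b are one class to them, and where a whole thing is asked for, a point or a joint stands for the part that bears it (a point fixed in the world has none). Each returns a list of dicts, best first, with "p" (0 to 1); they miss things now and then, are a little off and sometimes report something else, mostly with a low value. They report only what shows in the picture. A call takes as long as a camera call. They do not tell look-alikes from the thing itself.
- regions_of(camera, name): "pixels" (384x512 bool, what is visible of it) and "bbox" ([left, top, right, bottom] in pixels, round what is visible of it).
- pinpoint(camera, name): "location" ([column, row] in pixels: a listed point, or the origin of a listed thing).
The state is a dict: "t": time; "q": joint angles; "qd": joint speeds; "joint_efforts": joint torques, N m; "eef_pos": TCP position; "ee_rot": TCP orientation; "force": force on the tool from outside, world axes, zero at the start; "moment": the same for the moment, N m; "width": finger opening in m.
Only numpy, scipy, OpenCV 4.12 (cv2) and the standard library are available. Lean on these libraries where they do the work, as an engineer would, in place of code of your own. Each camera call takes 0.05 s, during which the arm holds its last target. There are 200 camera calls.

## Working session

There is one attempt and no reset: what is moved stays moved. The work goes in short steps, Python scripts to look and compute and a shell command to move; the robot and the scene stay as the last step left them, time stands still between calls to the robot, and variables do not carry over. Pictures are saved under pics/ and viewed, about 8 in all and at most 12, crops included, and the job is handed in when it is done.

```bash
mkdir -p pics; cat > h.py <<'E'
import numpy as np, cv2
from station import telemetry, grab_frame, arm, regions_of, pinpoint
def P(f): return f["fx"],f["fy"],f["cx"],f["cy"],np.array(f["R"]),np.array(f["t"])
def ray(f,uv):
    fx,fy,cx,cy,R,t=P(f); d=R.T@np.array([(uv[0]-cx)/fx,(uv[1]-cy)/fy,1]); return -R.T@t,d
def onz(f,uv,z):
    o,d=ray(f,uv); return o+d*(z-o[2])/d[2]
def proj(f,X):
    fx,fy,cx,cy,R,t=P(f); c=R@np.array(X)+t; return np.array([fx*c[0]/c[2]+cx,fy*c[1]/c[2]+cy])
def save(f,n,box=None,s=1):
    im=cv2.cvtColor(f["pixels"],cv2.COLOR_RGB2BGR)
    if box: im=im[box[1]:box[3],box[0]:box[2]]
    cv2.imwrite("pics/"+n,cv2.resize(im,None,fx=s,fy=s,interpolation=cv2.INTER_CUBIC))
E
python3 - <<'E'
from h import *
np.set_printoptions(precision=4,suppress=True)
fs={}
for c in ("scene","side","wrist"):
    f=fs[c]=grab_frame(c); print(c,"cam pos",-np.array(f["R"]).T@f["t"])
    for n in ("jar","cap_top","caddy","bay","tin","pumice"):
        for d in pinpoint(c,n)[:3]:
            z={"cap_top":.107,"bay":.004}.get(n,0); print(n,d["p"],d["location"],onz(f,d["location"],z))
a=np.hstack([fs["scene"]["pixels"],fs["side"]["pixels"]])
cv2.imwrite("pics/a.png",cv2.resize(a[:,:,::-1],(800,300)))
save(fs["scene"],"scene0.png",None,1.5)
print(telemetry.get_state())
E
```

```text
scene cam pos [ 1.2451 -0.335   1.0306]
jar 0.62 [198.4, 203.4] [ 0.4657 -0.1287  0.    ]
cap_top 0.49 [189.9, 178.3] [ 0.437  -0.1342  0.107 ]
caddy 0.89 [276.1, 196.7] [0.5674 0.1262 0.    ]
caddy 0.88 [360.0, 214.8] [0.7703 0.3398 0.    ]
caddy 0.56 [251.2, 157.2] [0.3535 0.1399 0.    ]
bay 0.81 [237.8, 160.9] [0.3503 0.0834 0.004 ]
bay 0.8 [260.6, 200.5] [0.5592 0.0678 0.004 ]
bay 0.78 [339.0, 215.2] [0.7398 0.2729 0.004 ]
tin 0.79 [303.5, 198.1] [0.6184 0.2087 0.    ]
pumice 0.69 [323.7, 136.6] [0.3886 0.4567 0.    ]
pumice 0.48 [287.2, 191.9] [0.5672 0.1725 0.    ]
side cam pos [ 0.1282 -0.9082  0.7748]
cap_top 0.72 [248.2, 225.6] [ 0.4502 -0.1399  0.107 ]
cap_top 0.55 [181.8, 169.6] [0.3539 0.2474 0.107 ]
cap_top 0.25 [248.8, 186.9] [0.5316 0.0501 0.107 ]
caddy 0.94 [197.7, 206.1] [0.3779 0.1559 0.    ]
caddy 0.67 [271.5, 164.6] [0.755  0.3301 0.    ]
caddy 0.57 [253.3, 196.8] [0.5854 0.1341 0.    ]
bay 0.89 [276.5, 168.0] [0.7587 0.2894 0.004 ]
bay 0.77 [251.8, 213.4] [0.5375 0.0363 0.004 ]
bay 0.6 [193.7, 219.4] [0.3424 0.0809 0.004 ]
tin 0.66 [250.8, 185.4] [0.6077 0.2107 0.    ]
pumice 0.57 [245.2, 194.9] [0.5622 0.1574 0.    ]
wrist cam pos [0.2367 0.6353 0.3845]
{'t': 1.05, 'q': array([ 1.6211,  0.3586,  0.0119,  0.    , -1.2241, -0.2881]), 'qd': array([-0.0002,  0.0025,  0.0007, -0.0001,  0.0011, -0.0007]), 'joint_efforts': array([  0.0004, -58.2404,  29.33  ,   7.0028,   0.0124,  -0.    ]), 'eef_pos': array([0.159 , 0.656 , 0.2266]), 'ee_rot': array([-3.1416,  0.    , -1.8086]), 'force': array([-1.0695,  0.364 , -0.0176]), 'moment': array([ 0.0102, -0.0113,  0.0731]), 'width': 0.08759316806831828}
```

View pics/scene0.png

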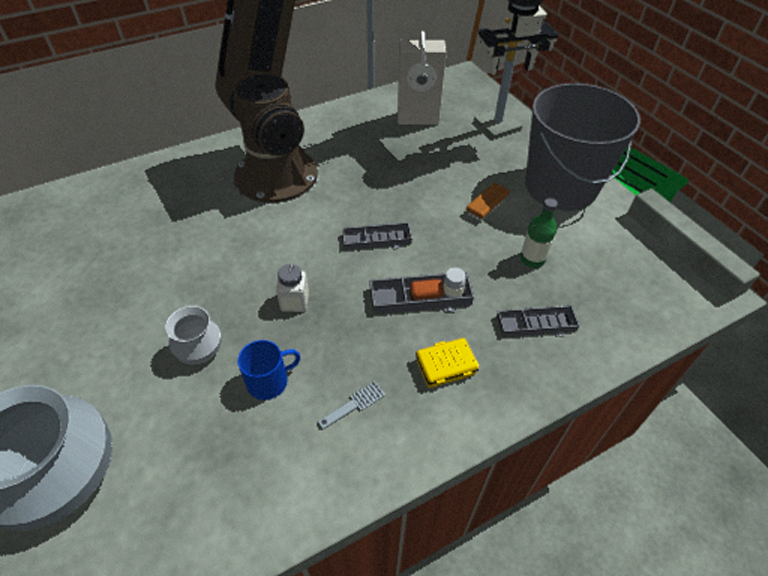

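```bash
python3 - <<'E'
from h import *
np.set_printoptions(precision=4,suppress=True)
f=grab_frame("scene"); save(f,"crop1.png",(170,130,400,250),3.4)
w=grab_frame("wrist"); R=np.array(w["R"]); print("wrist axis",R[2], "img right",R[0],"fx",w["fx"])
print(onz(w,(256,192),0), [onz(w,(u,v),0)[:2] for u,v in((0,0),(511,0),(0,383),(511,383))])
o=[]
s=grab_frame("side")
for c,g in(("scene",f),("side",s)):
    for n in("jar","caddy"):
        for d in regions_of(c,n)[:4]: print(c,n,d["p"],d["bbox"],d["pixels"].sum())
E
```

```text
wrist axis [-0.2896  0.0701 -0.9546] img right [-0.2357 -0.9718  0.0001] fx 299.5586126434361
[0.1122 0.6595 0.    ] [array([0.4013, 0.8868]), array([0.2658, 0.328 ]), array([-0.1162,  1.1584]), array([-0.3198,  0.3196])]
scene jar 0.58 [184.7, 177.1, 207.1, 206.9] 540
scene caddy 0.78 [244.1, 180.6, 315.8, 209.1] 1242
scene caddy 0.61 [332.8, 203.1, 385.8, 225.7] 944
scene caddy 0.56 [226.7, 148.2, 275.2, 165.5] 731
side jar 0.56 [233.9, 220.9, 257.3, 258.5] 722
side caddy 0.93 [185.3, 189.6, 205.6, 231.9] 633
side caddy 0.91 [267.0, 149.1, 281.9, 180.1] 376
side caddy 0.7 [236.0, 173.9, 267.8, 217.7] 711
side caddy 0.56 [299.7, 230.7, 333.5, 279.1] 1216
```

View pics/crop1.png

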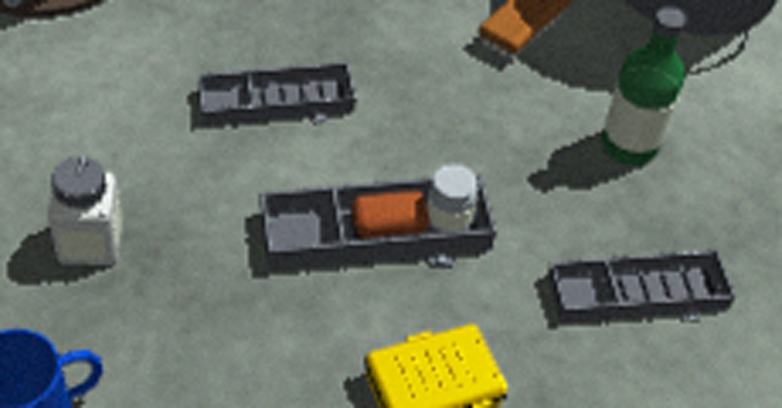

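The caddies are at scene pixels (251,157), (276,197) and (360,215). The one at (276,197) is the largest and the only one holding the tin and pumice, and the crop confirms it's the one meant. Its empty bay is at about (259,200). The jar is at (196,195) with its grey cap at (193,182). I'll move to where the wrist camera can see both.

```bash
python3 -m inch '1 4 -3 3 0 0 0;1 8 -7 6 0 0 0;1 12 -11 8 0 0 0;1 16 -15 9 0 0 0;1 20 -19 9 0 0 0;1 24 -23 9 0 0 0;1 26 -28 9 0 0 0;1 28 -33 9 0 0 0;1 30 -38 9 0 0 0;1 31 -43 9 0 0 0;1 32 -48 9 0 0 0;1 33 -53 9 0 0 0' && python3 -m inch '1 1 -5 0 0 0 0;1 2 -10 0 0 0 0;1 3 -15 0 0 0 0;1 3 -15 0 0 0 0;1 3 -15 0 0 0 0'
python3 - <<'E'
from h import *
np.set_printoptions(precision=4,suppress=True)
f=grab_frame("wrist"); save(f,"w1.png",None,1.5)
import pickle; pickle.dump(f,open("w1.pkl","wb"))
print(telemetry.get_state()["eef_pos"],-np.array(f["R"]).T@f["t"])
for n in ("jar","cap_top","cap","caddy","bay","tin","pumice"):
    for d in pinpoint("wrist",n)[:3]:
        z={"cap_top":.107,"bay":.004,"cap":.087}.get(n,0); print(n,d["p"],d["location"],onz(f,d["location"],z))
E
```

```text
t: 2.9
eef_pos: [0.4891, 0.1243, 0.3169]
ee_rot: [-3.141, 0.001, -1.808]
force: [0.5, 1.1, 0.5]
width: 0.0874
t: 3.52
eef_pos: [0.519, -0.0257, 0.3169]
ee_rot: [-3.141, 0.001, -1.809]
force: [1.1, 0.4, 0.4]
width: 0.0876
[ 0.519  -0.0252  0.3169] [ 0.5966 -0.0466  0.4749]
jar 0.91 [322.0, 172.4] [ 0.4505 -0.129   0.    ]
cap_top 0.66 [343.2, 196.7] [ 0.4447 -0.1316  0.107 ]
caddy 0.84 [185.6, 252.9] [0.3617 0.1322 0.    ]
caddy 0.66 [144.1, 136.1] [0.5751 0.1336 0.    ]
bay 0.96 [218.5, 258.0] [0.3401 0.0769 0.004 ]
bay 0.73 [11.0, 44.0] [0.7447 0.2728 0.004 ]
bay 0.56 [193.5, 138.1] [0.5541 0.0579 0.004 ]
tin 0.71 [91.7, 132.6] [0.5998 0.2118 0.    ]
pumice 0.64 [132.2, 138.1] [0.5766 0.1529 0.    ]
```

View pics/w1.png

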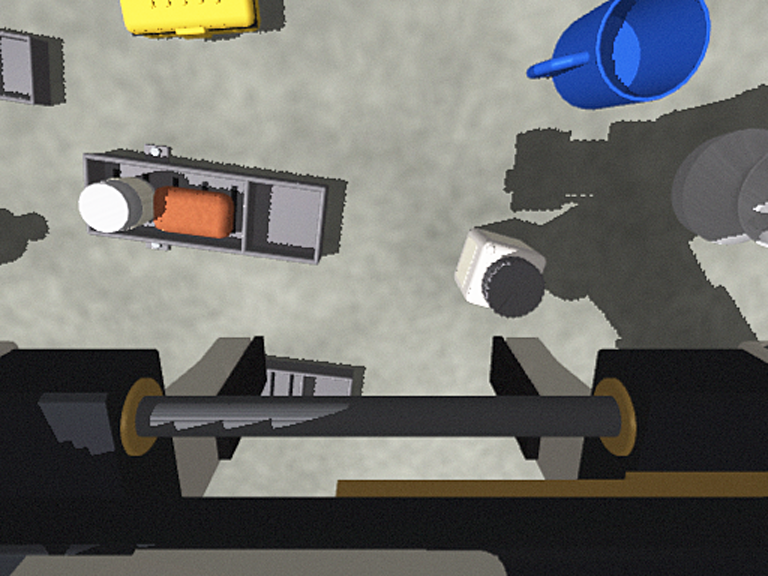

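The jar shows at (333,180) in the unscaled wrist image, turned relative to the jaws. The main caddy is at (137,138) with its bay at about (196,145). I'll go closer to the jar to get its yaw.

```bash
python3 -m inch '1 -4 -3 -3 0 0 0;1 -8 -6 -7 0 0 0;1 -10 -8.5 -10 0 0 0;1 -10 -8.5 -10 0 0 0;1 -10 -8.5 -10 0 0 0'
cat >> h.py <<'E'
def body_pts(x,y,yaw,z0=0,h=.08,half=.031,r=.007):
    a=np.linspace(0,2*np.pi,48,endpoint=False)
    c=np.c_[np.cos(a),np.sin(a)]; b=np.sign(c)*(half-r)+r*c
    Rz=np.array([[np.cos(yaw),-np.sin(yaw)],[np.sin(yaw),np.cos(yaw)]]); b=b@Rz.T+[x,y]
    return np.vstack([np.c_[b,np.full(48,z0+k)] for k in (0,h)])
def cap_pts(x,y,zc,z0=0):
    a=np.linspace(0,2*np.pi,48,endpoint=False)
    return np.vstack([np.c_[x+.026*np.cos(a),y+.026*np.sin(a),np.full(48,z0+k)] for k in (zc,zc+.02)])
def mask_of(f,groups):
    m=np.zeros((384,512),np.uint8)
    for g in groups:
        p=np.array([proj(f,q) for q in g])
        cv2.fillConvexPoly(m,cv2.convexHull(np.round(p*16).astype(np.int32)),1,shift=4)
    return m>0
E
cat > fit.py <<'E'
from h import *
from scipy.optimize import minimize
np.set_printoptions(precision=4,suppress=True)
def fitjar(views,x0,z0=0,zc=.087,yaws=np.radians(np.arange(-45,45,10))):
    def cost(p):
        return sum(np.logical_xor(mask_of(f,[body_pts(p[0],p[1],p[2],z0),cap_pts(p[0],p[1],zc,z0)]),m).sum()/m.sum() for f,m in views)
    best=min((minimize(cost,[x0[0],x0[1],y],method="Nelder-Mead",options=dict(initial_simplex=np.array([[x0[0],x0[1],y],[x0[0]+.01,x0[1],y],[x0[0],x0[1]+.01,y],[x0[0],x0[1],y+.2]]),xatol=2e-4,fatol=1e-4)) for y in yaws),key=lambda r:r.fun)
    return best.x,best.fun
E
python3 - <<'E'
from fit import *
f=grab_frame("wrist"); save(f,"w2.png",None,1.5)
import pickle; pickle.dump(f,open("w2.pkl","wb"))
print(telemetry.get_state()["eef_pos"])
rs=[]
for n in("jar","cap"):
    for d in regions_of("wrist",n)[:2]: print(n,d["p"],d["bbox"],d["pixels"].sum()); rs.append((n,d["pixels"]))
m=np.zeros((384,512),bool)
for n,p in rs:
    if p[:,:].sum()>500: m|=p
V=[(f,m)]
print("wrist",fitjar(V,(.45,-.132)))
for c in("scene","side"):
    g=grab_frame(c); r=regions_of(c,"jar")
    if r: V.append((g,r[0]["pixels"]))
x,c=fitjar(V,(.45,-.132)); print("all",x,np.degrees(x[2]),c)
for n in("cap_top","bay","caddy"):
    for d in pinpoint("wrist",n)[:2]: print(n,d["p"],d["location"],onz(f,d["location"],{"cap_top":.107,"bay":.004}.get(n,0)))
E
```

```text
t: 4.55
eef_pos: [0.4199, -0.1099, 0.2178]
ee_rot: [-3.139, 0.001, -1.807]
force: [-0.1, 0.8, 0.2]
width: 0.0876
[ 0.4203 -0.1096  0.2179]
jar 0.57 [230.6, 104.2, 301.8, 176.7] 3869
cap 0.89 [237.5, 119.7, 291.9, 175.7] 2583
wrist (array([ 0.4495, -0.1323, -0.5438]), np.float64(0.05956678700361011))
all [ 0.4497 -0.1313  1.1533] 66.0804131190314 0.2990304996163301
bay 0.85 [132.6, 243.4] [0.345  0.0756 0.004 ]
bay 0.65 [81.2, 91.6] [0.5478 0.0651 0.004 ]
caddy 0.91 [91.2, 242.7] [0.3579 0.1336 0.    ]
```

View pics/w2.png

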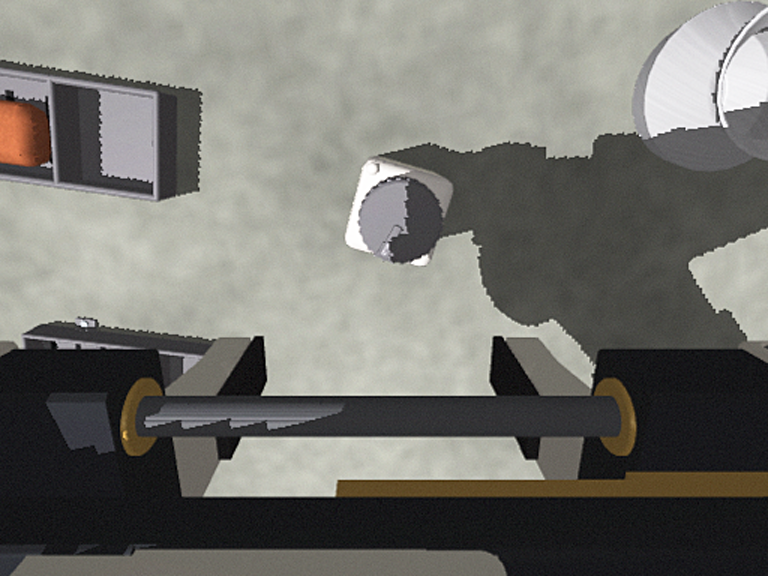

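Unscaled wrist pixels: jar top face centre (267,142), pip (249,111), pointer ridge from the cap centre to about (256,170). The cap is therefore slack by about 2.2 rad. Next I'll get precise yaws from the corners.

```bash
cat > m.py <<'E'
from fit import *
import pickle
from scipy.optimize import least_squares
w1=pickle.load(open("w1.pkl","rb"));w2=pickle.load(open("w2.pkl","rb"))
rot=lambda a:np.array([[np.cos(a),-np.sin(a)],[np.sin(a),np.cos(a)]])
# caddy: (frame, pixel of 1.5x, local xy) rim corners
def L(f,uv,z=.03): return onz(f,np.array(uv)/1.5,z)[:2]
C=[(L(w1,(84,154)),(.039,.116)),(L(w1,(88,235)),(-.039,.116)),(L(w1,(327,183)),(.039,-.116)),(L(w1,(319,264)),(-.039,-.116)),
   (L(w2,(158,92)),(.039,-.116)),(L(w2,(157,200)),(-.039,-.116))]
r=least_squares(lambda p:np.concatenate([rot(p[2])@np.array(l)+p[:2]-w for w,l in C]),[.57,.13,-.3])
print("caddy",r.x,np.degrees(r.x[2]),"res mm",r.fun.reshape(-1,2)*1e3)
print("bay",rot(r.x[2])@[0,-.077]+r.x[:2])
# jar top face edges z=.08 by w2 pixels
e=lambda a,b:np.degrees(np.arctan2(*(L(w2,b,.08)-L(w2,a,.08))[::-1]))%90
print("jar edges deg mod 90",e((384,158),(445,178)),e((366,168),(347,232)),e((452,192),(432,256)))
pip=L(w2,(374,167),.084);print("pip",pip, "centre from wrist fit .4495 -.1323; dir",np.degrees(np.arctan2(pip[1]+.1323,pip[0]-.4495)))
print("ptr",L(w2,(383,255),.11))
v=w2["pixels"]
E
python3 m.py; python3 - <<'E'
from h import *; import pickle
f=pickle.load(open("w2.pkl","rb"))
im=f["pixels"].copy(); 
big=cv2.resize(im[90:190,220:315],None,fx=5.5,fy=5.5,interpolation=cv2.INTER_CUBIC)
for yaw,c in((-31.2,(255,0,0)),(-24,(0,0,255))):
    b=body_pts(.4495,-.132,np.radians(yaw))[48:]
    p=np.array([proj(f,q) for q in b]); p=((p-[220,90]+.5)*5.5).astype(np.int32)
    cv2.polylines(big,[p],True,c,1)
cv2.imwrite("pics/c3.png",big[:,:,::-1])
E
```

```text
caddy [ 0.5732  0.1353 -0.3679] -21.080698869538377 res mm [[ 0.0199  0.9852]
 [ 0.7592 -0.4058]
 [-2.4994  2.3452]
 [ 1.2624  0.519 ]
 [ 0.8797 -1.0606]
 [-0.4218 -2.3829]]
bay [0.5455 0.0634]
jar edges deg mod 90 58.91525124667059 59.05566946190771 61.461344448117785
pip [ 0.4831 -0.1245] centre from wrist fit .4495 -.1323; dir 13.05074138848799
ptr [ 0.4326 -0.1181]
```

View pics/c3.png

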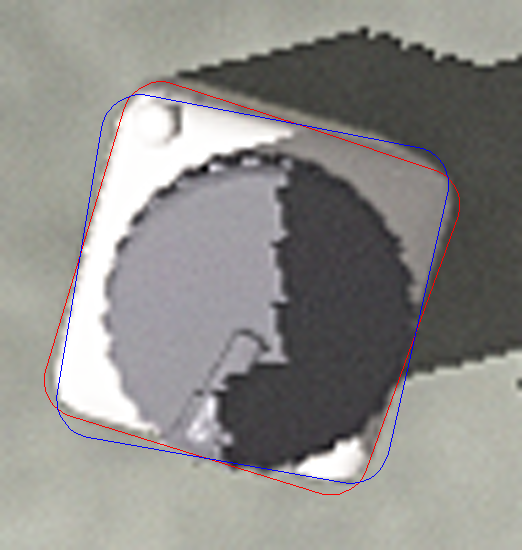

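The jar is at (0.4495, -0.132) with yaw about -30.5°. The bay is at about (0.5455, 0.0634) with yaw -21°. I'll align above the jar, go down and grip the body.

```bash
python3 -m inch '1 1.5 -1.2 -2 0 0 -8;1 2.9 -2.25 -4 0 0 -17;1 2.9 -2.25 -5 0 0 -17;1 2.9 -2.25 -9 0 0 -17;1 2.9 -2.25 -13 0 0 -17;1 2.9 -2.25 -16 0 0 -17;1 2.9 -2.25 -16.7 0 0 -17;1 2.9 -2.25 -16.7 0 0 -17;1 2.9 -2.25 -16.7 0 0 -17' 25 && python3 -m inch '0 0 0 0 0 0 0;0 0 0 0 0 0 0;0 0 0 0 0 0 0;0 0 0 0 0 0 0;0 0 0 0 0 0 0;0 0 0 0 0 0 0;0 0 0 0 0 0 0;0 0 0 0 0 0 0' 25; python3 -c "
from h import *
s=telemetry.get_state();print(s['q'],s['force'],s['moment'],s['width'],s['ee_rot'],s['eef_pos'])"
```

```text
t: 6.18
eef_pos: [0.4492, -0.1323, 0.0513]
ee_rot: [-3.139, 0.002, -2.103]
force: [0.5, -0.1, 0.4]
width: 0.0875
t: 7.18
eef_pos: [0.45, -0.1321, 0.0517]
ee_rot: [-3.138, 0.003, -2.102]
force: [0.6, 3.3, 5.8]
width: 0.0618
[ 1.36036321e-01  2.17441903e-01 -6.59815204e-01  3.64127294e-04
 -6.88896095e-01  9.02833128e-01] [0.62741618 3.29955761 5.7546368 ] [ 1.04784945 -0.34365591 -0.0082068 ] 0.06182493654193925 [-3.13780325e+00  2.69312254e-03 -2.10243755e+00] [ 0.45002538 -0.13207656  0.05173856]
```

```bash
python3 -m inch '0 0 0 2 0 0 0;0 0 0 5 0 0 0;0 0 0 7 0 0 0;0 2 4 7 0 0 2;0 4 8 7 0 0 4;0 6 12 7 0 0 6;0 8 16 7 0 0 8;0 9.55 19.5 7 0 0 9.4;0 9.55 19.5 7 0 0 9.4;0 9.55 19.5 7 0 0 9.4'
python3 - <<'E'
from fit import *; import pickle
f=grab_frame("wrist"); save(f,"w4.png",None,1.5); g=grab_frame("scene"); h=grab_frame("side")
pickle.dump((f,g,h),open("v4.pkl","wb"))
s=telemetry.get_state(); print(s["eef_pos"],s["ee_rot"],s["width"],s["force"])
a=g["pixels"][150:230,220:330]; b=h["pixels"][130:240,200:310]
cv2.imwrite("pics/s4.png",np.hstack([cv2.resize(a,(400,291)),cv2.resize(b,(400,291))])[:,:,::-1])
E
```

```text
t: 8.43
eef_pos: [0.5441, 0.0624, 0.1204]
ee_rot: [-3.14, 0.0, -1.938]
force: [0.0, 0.3, -4.9]
width: 0.0618
[0.5447 0.062  0.1213] [-3.1387  0.0019 -1.9394] 0.06133479886080284 [ 0.3244  0.0328 -4.416 ]
```

View pics/w4.png

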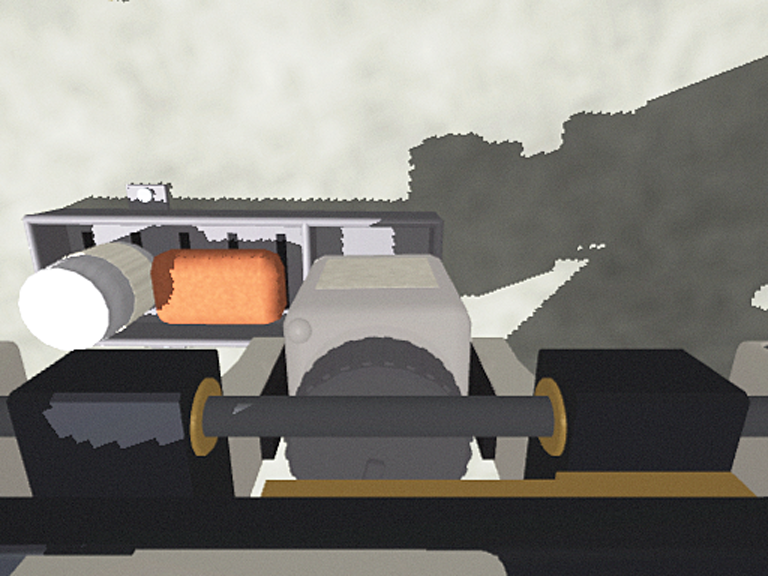

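The jar (1.5x image, (378,330)) is held square over the bay. The caddy's +x rim runs from (24,217) to (442,214), parallel to the jar. I'll measure the jar against the bay in this view.

```bash
cat > m2.py <<'E'
from fit import *; import pickle
f,g,h=pickle.load(open("v4.pkl","rb"))
L=lambda uv,z:onz(f,np.array(uv)/1.5,z)[:2]
A,B,D=L((24,217),.03),L((442,214),.03),L((306,221),.03)
print("rim corners",A,B,"len",np.linalg.norm(A-B)*1e3,"dir",np.degrees(np.arctan2(*(A-B)[::-1])))
a=np.arctan2(*(A-B)[::-1]); y=np.array([np.cos(a),np.sin(a)]); x=np.array([y[1],-y[0]])
print("bay from B",B-.039*x+.039*y,"from mid",(A+B)/2-.039*x-.077*y)
th=np.radians(-21.1+.4)
s=telemetry.get_state(); z0=s["eef_pos"][2]-.0517
print("z0",z0,"jar front bottom edge px expected at TCP-centred:",[proj(f,np.r_[s["eef_pos"][:2]+rx*np.array([np.cos(th),np.sin(th)]),z0+zz])*1.5 for rx,zz in((.031,0.0),(.031,.08),(.033,0),(.033,.08))])
E
python3 m2.py
python3 - <<'E'
from h import *; import pickle
f,g,h=pickle.load(open("v4.pkl","rb"))
s=telemetry.get_state(); z0=s["eef_pos"][2]-.0517
im=f["pixels"][130:330,170:340]; k=3
big=cv2.resize(im,None,fx=k,fy=k,interpolation=cv2.INTER_CUBIC)
b=body_pts(s["eef_pos"][0],s["eef_pos"][1],np.radians(-21.1),z0)
for p in(b[:48],b[48:]):
    q=((np.array([proj(f,v) for v in p])-[170,130]+.5)*k).astype(np.int32); cv2.polylines(big,[q],True,(255,0,0),1)
cv2.imwrite("pics/c4.png",big[:,:,::-1])
E
```

```text
rim corners [0.6516 0.2292] [0.5698 0.0124] len 231.74730597045942 dir 69.3380543881674
bay from B [0.5471 0.0626] from mid [0.547  0.0625]
z0 0.06964778316966774 jar front bottom edge px expected at TCP-centred: [array([373.7089, 248.345 ]), array([371.465, 307.897]), array([373.6704, 244.2299]), array([371.3952, 301.7429])]
```

View pics/c4.png

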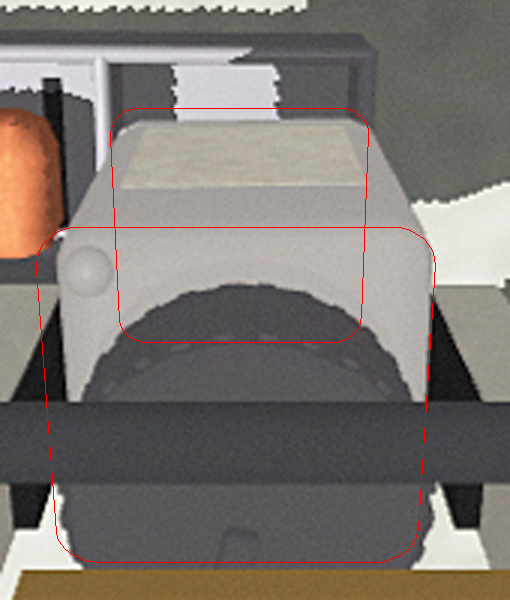

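Taking the jar and bay in the same view, the jar needs to go about 2.3 mm along the caddy's x and 1.8 mm along its y. I'll lower it and watch the force.

```bash
python3 -m inch '0 0.28 0.09 0 0 0 0.4;0 0.28 0.09 -2 0 0 0.4;0 0.28 0.09 -3 0 0 0.4;0 0.28 0.09 -4 0 0 0.4;0 0.28 0.09 -4.8 0 0 0.4;0 0.28 0.09 -4.8 0 0 0.4;0 0.28 0.09 -4.8 0 0 0.4'; python3 -c "
from h import *
s=telemetry.get_state();print(s['force'],s['moment'])"
```

```text
t: 9.45
eef_pos: [0.5478, 0.063, 0.0737]
ee_rot: [-3.138, 0.002, -1.932]
force: [0.5, -0.6, -4.2]
width: 0.062
[ 0.54690414 -0.61274418 -4.20537982] [ 0.01646966  0.00523745 -0.00906209]
```

The underside is now below the rim with no contact force. I'll keep lowering.

```bash
python3 -m inch '0 0 0 -0.7 0 0 0;0 0 0 -1.3 0 0 0;0 0 0 -1.6 0 0 0;0 0 0 -1.7 0 0 0;0 0 0 -1.7 0 0 0;0 0 0 -1.7 0 0 0'; python3 -c "
from h import *
s=telemetry.get_state();print(s['force'],s['moment'],s['eef_pos'])"
```

```text
t: 10.2
eef_pos: [0.548, 0.063, 0.0568]
ee_rot: [-3.138, 0.002, -1.932]
force: [0.2, 0.2, -3.6]
width: 0.062
[ 0.18702915  0.19287117 -3.55759293] [0.02551721 0.01747289 0.01326869] [0.54797721 0.06304217 0.05682734]
```

```bash
python3 -m inch '0 0 0 -0.1 0 0 0;0 0 0 -0.15 0 0 0;0 0 0 -0.15 0 0 0;1 0 0 -0.15 0 0 0;1 0 0 -0.15 0 0 0;1 0 0 -0.15 0 0 0;1 0 0 -0.15 0 0 0;1 0 0 -0.15 0 0 0;1 0 0 2 0 0 0;1 0 0 6 0 0 0;1 -1.5 0 10 0 0 0;1 -2.5 0 12 0 0 0'
python3 -m inch '1 -2 0 2 0 0 0;1 -3 1 4 0 0 0;1 -3 1 4 0 0 0'
python3 - <<'E'
from fit import *; import pickle
f=grab_frame("wrist"); g=grab_frame("scene"); h=grab_frame("side")
pickle.dump((f,g,h),open("v5.pkl","wb"))
s=telemetry.get_state(); print(s["eef_pos"],s["ee_rot"],s["width"],s["force"],s["q"])
big=cv2.resize(f["pixels"],None,fx=1.5,fy=1.5,interpolation=cv2.INTER_CUBIC)[:420]
b=cv2.resize(h["pixels"][150:230,210:300],None,fx=2.2,fy=2.2)
big[:b.shape[0],-b.shape[1]:]=b
cv2.imwrite("pics/w5.png",big[:,:,::-1])
for n in("cap_top","jar"):
    for d in pinpoint("wrist",n)[:2]: print(n,d["p"],d["location"],onz(f,d["location"],.111 if n=="cap_top" else .004))
E
```

```text
t: 11.7
eef_pos: [0.5233, 0.0633, 0.1791]
ee_rot: [-3.136, 0.004, -1.932]
force: [0.4, -0.5, 0.2]
width: 0.0877
t: 12.08
eef_pos: [0.4937, 0.074, 0.2209]
ee_rot: [-3.133, 0.007, -1.931]
force: [0.6, -0.5, -0.3]
width: 0.0873
[0.4931 0.0731 0.2185] [-3.1366  0.0038 -1.932 ] 0.08779352781923662 [ 0.0261 -0.6795  0.323 ] [ 0.5434  0.0675 -0.3853  0.0017 -1.1119  0.6654]
cap_top 0.91 [241.0, 127.1] [0.5467 0.063  0.111 ]
jar 0.58 [245.1, 117.8] [0.5473 0.0621 0.004 ]
```

View pics/w5.png

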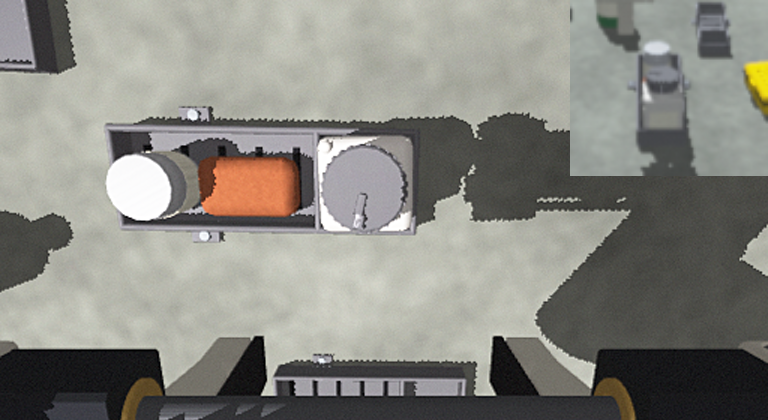

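The jar stands square in the bay: cap top at (0.5467, 0.063), bay at (0.547, 0.0626). The pip is upper-left at (327,145) and the pointer runs down to (358,228), so the cap is about 2.2 rad slack. Next I'll take the cap with the tips held above the pip.

```bash
python3 -m inch '1 2.5 -0.5 0 0 0 0;1 5.35 -1 0 0 0 0;1 5.35 -1 -3 0 0 0;1 5.35 -1 -7 0 0 0;1 5.35 -1 -10 0 0 0;1 5.35 -1 -12 0 0 0;1 5.35 -1 -12.4 0 0 0;1 5.35 -1 -12.4 0 0 0;1 5.35 -1 -12.4 0 0 0' 15 && python3 -m inch '0 0 0 0 0 0 0;0 0 0 0 0 0 0;0 0 0 0 0 0 0;0 0 0 0 0 0 0;0 0 0 0 0 0 0;0 0 0 0 0 0 0' 15; python3 -c "
from h import *
s=telemetry.get_state();print(s['q'],s['force'],s['moment'],s['width'],s['eef_pos'])"
```

```text
t: 13.45
eef_pos: [0.5473, 0.0631, 0.095]
ee_rot: [-3.136, 0.004, -1.932]
force: [-0.1, 0.9, 0.9]
width: 0.0875
t: 14.2
eef_pos: [0.5474, 0.0633, 0.0951]
ee_rot: [-3.136, 0.004, -1.932]
force: [0.6, 1.8, 0.4]
width: 0.0499
[ 0.47167372  0.27637105 -0.44089583  0.00179971 -0.84656095  0.73645097] [0.56898058 1.77267505 0.3840371 ] [ 0.54521507  0.05949971 -0.02571243] 0.04989430605749676 [0.54738525 0.06332498 0.09506214]
```

```bash
python3 -m inch '0 0 0 0 0 0 -8;0 0 0 0 0 0 -17;0 0 0 -0.03 0 0 -26;0 0 0 -0.05 0 0 -35;0 0 0 -0.08 0 0 -44;0 0 0 -0.1 0 0 -53;0 0 0 -0.12 0 0 -62;0 0 0 -0.15 0 0 -71;0 0 0 -0.17 0 0 -80;0 0 0 -0.2 0 0 -89;0 0 0 -0.2 0 0 -98;0 0 0 -0.2 0 0 -98'; python3 -c "
from h import *
s=telemetry.get_state();print(s['q'],s['force'],s['moment'],s['width'],s['eef_pos'])"
```

```text
t: 15.7
eef_pos: [0.5474, 0.0633, 0.0928]
ee_rot: [-3.136, 0.004, 2.641]
force: [-0.5, 1.1, -1.9]
width: 0.0501
[ 0.47556552  0.28299251 -0.44042387  0.00879651 -0.84996871 -0.98153156] [-0.50017879  1.1208181  -1.86577539] [ 0.60487236 -0.24409894 -0.01903795] 0.05014600112299921 [0.54735907 0.06334152 0.09282426]
```

```bash
python3 -m inch '0 0 0 -0.03 0 0 -8;0 0 0 -0.05 0 0 -16;0 0 0 -0.05 0 0 -24;0 0 0 -0.08 0 0 -32;0 0 0 -0.08 0 0 -38;0 0 0 -0.08 0 0 -44;0 0 0 -0.08 0 0 -44'; python3 -c "
from h import *
s=telemetry.get_state();print(s['q'],s['force'],s['moment'],s['width'],s['eef_pos'])"
```

```text
t: 16.58
eef_pos: [0.5461, 0.0637, 0.0922]
ee_rot: [-3.134, 0.003, 1.877]
force: [-7.1, 3.9, 7.5]
width: 0.0505
[ 0.47395824  0.28566924 -0.43563808  0.00270537 -0.85747947 -1.74016115] [-7.05977135  3.92134709  7.51941484] [1.81922681 2.24702952 0.42930968] 0.05052517266443516 [0.54611488 0.06370258 0.09223451]
```

The moment about z rose to 0.43 N m, so the cap is on its hard stop. I'll release, rise and look.

```bash
python3 -m inch '1 0 0 0 0 0 0;1 0 0 0 0 0 0;1 0 0 0 0 0 0;1 0 0 0 0 0 0;1 0 0 1 0 0 0;1 0 0 4 0 0 0;1 0 0 8 0 0 0;1 2.5 1 12 0 0 0;1 4.9 2 12.5 0 0 0;1 4.9 2 12.5 0 0 0;1 4.9 2 12.5 0 0 0'
python3 - <<'E'
from fit import *; import pickle
f=grab_frame("wrist"); h=grab_frame("side")
pickle.dump((f,h),open("v6.pkl","wb"))
s=telemetry.get_state(); print(s["eef_pos"],s["width"],s["force"])
for n,z in(("cap_top",.108),("jar",.004)):
    for d in pinpoint("wrist",n)[:1]: print(n,d["p"],d["location"],onz(f,d["location"],z)); c=np.array(d["location"])
u,v=(proj(f,(.547,.063,.1))).astype(int); print(u,v)
u=np.clip(u,70,440); v=np.clip(v,60,320)
a=cv2.resize(f["pixels"][v-60:v+60,u-70:u+70],None,fx=4,fy=4,interpolation=cv2.INTER_CUBIC)
b=cv2.resize(h["pixels"][150:230,210:300],None,fx=2.6,fy=2.6)
o=np.zeros((480,800,3),np.uint8); o[:,:560]=a; o[:b.shape[0],562:562+b.shape[1]]=b
cv2.imwrite("pics/w6.png",o[:,:,::-1])
E
```

```text
t: 17.95
eef_pos: [0.5944, 0.0834, 0.217]
ee_rot: [-3.133, 0.003, 1.877]
force: [-0.9, -0.2, -1.1]
width: 0.088
[0.5943 0.0833 0.217 ] 0.0879411037718361 [-0.4531  0.3664  0.1066]
cap_top 0.58 [251.3, 130.9] [0.5455 0.0658 0.108 ]
jar 0.89 [251.8, 124.3] [0.5486 0.0669 0.004 ]
247 130
```

View pics/w6.png

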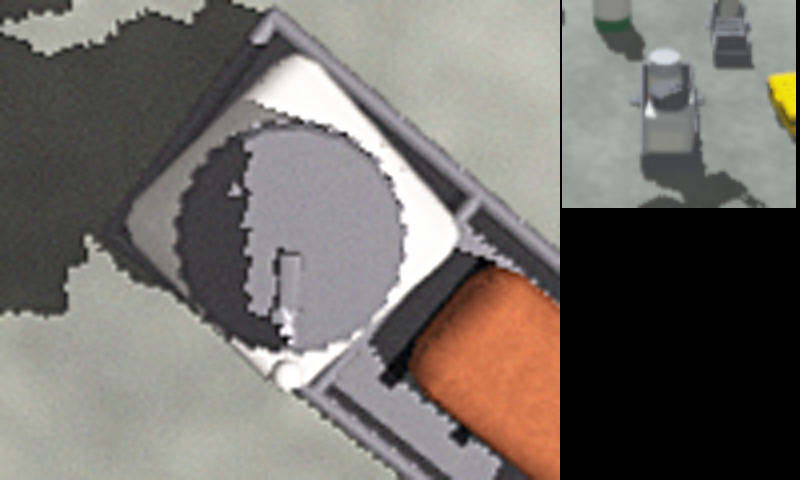

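The pointer (288,260 to 288,340) points at the pip (288,372), and the jar sits inside the bay walls. One numerical check, then I'll hand in.

```bash
python3 - <<'E'
from fit import *; import pickle
f,h=pickle.load(open("v6.pkl","rb"))
L=lambda u,v,z:onz(f,np.array([u,v])/4+[247-70,130-60],z)[:2]
ang=lambda d:np.degrees(np.arctan2(d[1],d[0]))
pr=L(288,372,.088)-L(291,238,.108)
a,b=L(289,258,.1105),L(288,335,.1105)
jc=(L(300,58,.084)+L(288,385,.084))/2
print("cap centre",L(291,238,.108),"corner-mid",jc,"pip dir",ang(pr),"ptr dir along ridge",ang(b-a), "ptr from centre",ang(b-L(291,238,.1105)))
s=telemetry.get_state();print(s["t"],s["force"])
for c in("scene",):
    g=grab_frame(c)
    for n in("mug","lota","tin","pumice"):
        d=pinpoint(c,n)[:1]; print(n,[ (x["p"],onz(g,x["location"],.004 if n in("tin","pumice") else 0)[:2]) for x in d])
E
```

```text
cap centre [0.5448 0.0641] corner-mid [0.5447 0.0646] pip dir 15.89075512501906 ptr dir along ridge 16.653319348571557 ptr from centre 15.636633608381878
18.15 [ 1.2752 -0.5064 -0.3288]
mug [(0.91, array([ 0.6265, -0.2654]))]
lota [(0.96, array([ 0.4771, -0.3691]))]
tin [(0.69, array([0.6071, 0.2029]))]
pumice [(0.51, array([0.5756, 0.1629]))]
```

Pointer and pip agree to within 1°, and the jar is about 3 mm from the bay centre. The robot is clear, so I'm handing in.

```bash
python3 -c "
from h import *
print(arm.job_done())"
```

```text
the job is handed in; nothing more can be done
None
```

The jar is standing upright in the large caddy's square bay with its cap screwed home, and I handed the job in at about 18 s. I lifted it by its body and let go of it in the bay. Then I took it by the cap and turned 142° clockwise until the hard stop showed as a moment of about 0.43 N m. Finally I released it and moved clear.

**Last checks:**
- **Cap:** the pointer and the pip line up within about 1°.
- **Jar position:** its centre is about 3 mm from the bay centre. The network's estimate of the jar's base was off by about 4.6 mm, still within the 8 mm limit.
- **Jar in the bay:** it turned a little there, as expected, and stood inside the walls. I judged that it was upright by eye and did not measure its tilt or height at the end.
- **Robot:** the gripper was open and clear, with only noise-level force.
- **Other bath things:** the tin and pumice read within about 12 mm of their first positions, which is about how far the networks' readings scatter. For the lota and mug I took only a final reading, and I did not re-measure the other four. The arm did not go near any of those six.

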